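# Seat a heat sink copper face down on the processor

### The arm

A 6-joint arm with a two-finger parallel gripper is mounted at the origin on the work surface. World frame = base frame: x ahead of the robot, y to its left, z up, the work surface at z = 0. Lengths are in m, angles in rad, forces in N, time in s.
With the tool pointing down it reaches from about 0.425 to 0.95 m from the base axis. Payload 3.5 kg.
Tool frame: the origin (TCP) lies on the mounting face of the last link; the fingertips stand 173 mm ahead of it and the grasp point (between the pads) lies 155 mm ahead of it; z points along the fingers, x is the direction in which the jaws open and shut, and the axes are right-handed (so a half turn about z gives the same grasp; the last joint's range is limited). The gripper opens to 85 mm and grips with 20 to 120 N. Pads are 22 mm wide; open, the fingers measure 114 mm over their backs; the gripper's body (76 mm by 85 mm) begins 54 mm behind the grasp point. The pads swing forward as they close: fully open they stand 13 mm farther back than shut.
Start: joints at [1.128, 0.286, 1.577, -0, 1.279, -0.15], TCP at [0.195, 0.646, 0.405] pointing down, gripper open.
Joint ranges: [-2.77, 2.77], [-0.9, 2.22], [0.21, 2.48], [-1.53, 4.67], [0.24, 2.81], [-2.84, 2.84]. Speed limits (rad/s): [2.79, 2.79, 3.14, 3.14, 3.14, 3.14].

### API

Orientations are given as a unit quaternion [x, y, z, w].
In Python, from plant import get_state, read_camera, sign_off gives the robot as it stands.
- The arm moves only by the shell command python3 -m jog 'ROWS' [FORCE]. ROWS is JSON, a list of rows, each an object of numbers: "grip": the closure, from 0 (fully open) to 1 (shut); "x", "y", "z": the shift along the tool's x, y, z in mm; "rx", "ry", "rz": the turn, a rotation vector about the tool's x, y, z in degrees. A call has 1 to 8 rows; each row shifts and turns the commanded pose from where the row before left it, along the tool's axes as they then stand; what a row does not reach is not made up. A row lasts 1/12 s, in which the tool goes at most 41.7 mm and 7.16 degrees, less where a joint would pass 70% of its speed; a pose out of reach is approached as far as the arm can. A call with a gripper value outside its range is refused whole. The fingers move at their own pace and stop on an object; FORCE is the grip in N (left out, the last holds). Time passes only in rows, so rows that do not move let the fingers close. It gives the time, the measured TCP pose, the force and the opening at its end, in the units of the state.
- get_state(): the state, without advancing time (a new reading comes with each control period).
- read_camera(name): name is "scene" or "top" or "wrist"; returns a dict with "frame" (400x640x3 uint8, red, green, blue), "intrinsics" (3x3 intrinsics, pixels), "R" (3x3) and "t" (3): a world point X has camera coordinates R X + t. Camera axes: x right, y down, z forward; pixel columns grow to the right and rows downward; lengths in m; the calibration is good to about 2 mm. The wrist camera is an equidistant fisheye: a pixel r from the principal point sees the ray r / f radians off the axis. A picture is of the moment at which its call begins. There is no depth.
- sign_off(): hands the job in, once; it reports no verdict.
The state is a dict: "time": time; "qpos": joint angles; "dq": joint speeds; "joint_efforts": joint torques, N m; "eef_pos": TCP position; "tcp_rot": TCP orientation; "contact_force": force on the tool from outside, world axes, zero at the start; "wrist_torque": the same for the moment, N m; "opening": opening from 0.0 (shut) to 1.0 (fully open).
Only numpy, scipy, OpenCV 4.12 (cv2) and the standard library are available. Lean on these libraries where they do the work, as an engineer would, in place of code of your own. Each camera call takes 0.05 s, during which the arm holds its last target.

### The job

Take the silver heat sink that is lying fins up and set it into the black square frame on the motherboard, copper face down flat on the processor, fins up and square with the frame. Lower it in, do not drop it. Leave the other two heat sinks (the silver one lying copper face up, and the black one) where they are.

Things in the scene. Friction and masses are not known exactly. Their poses are not given: they have to be found in the camera images.
- ready_center (a point): Centre, half-way up, of the silver heat sink lying fins up: a loose block 44 x 44 mm, 52 mm tall, about 180 g, with flat sides, gripped anywhere. Aluminium fins on top, 6 mm copper plate below. z points up out of the fins, x along the fins; the copper face is 26 mm below. It starts upright on the table, any yaw; the three heat sinks swap places, 90 mm or more apart.
- seat (a point): Centre of the top of the steel processor lid (36 x 36 mm), 14 mm above the table; the copper face rests here. Around it a black frame, a pocket 56 x 56 mm inside, walls 5 mm thick and 6 mm higher than the lid, sides along this x and y. z up; x points to the ports at the edge of the fixed green motherboard (170 x 170 mm), 87 mm away, 24 mm higher; all else on it is below the frame's top.
- inverted_center (a point): Centre, half-way up, of the silver heat sink that lies upside down (smooth copper plate on top): same size 44 x 44 x 52 mm. Not to be used.
- black_center (a point): Centre, half-way up, of the heat sink with black fins (fins up, aluminium plate): same size 44 x 44 x 52 mm. Not to be used.
Things that resemble listed ones, but are neither listed nor needed, are in the scene too. What is shaped like the part that bears ready_center but purple is not meant. There is more than one size of the part that bears seat; the job needs the largest.

How it is judged:
At the end, for the whole second after the job is handed in: The silver fins-up heat sink rests in the frame: centre within 10 mm sideways of the lid's and 23 to 29 mm above it, upright within 0.1 rad, square with the frame within 15 degrees (any quarter turn), at rest; the other two within 30 mm of where they began (horizontal distance between ready_center and seat below 0.01 m and z of ready_center in the frame of seat between 0.023 and 0.029 m and angle between ready_center's own z axis and vertical below 0.1 rad and (angle between the x axis of ready_center and the x axis of seat, either way round below 0.26 rad or angle between the x axis of ready_center and the y axis of seat, either way round below 0.26 rad) and linear speed of sink_ready below 0.02 m/s and distance of each of inverted_center, black_center from where it was at the start of the episode below 0.03 m); the robot touches nothing.
It fails at once if another heat sink is moved by more than 30 mm (distance of any of inverted_center, black_center from where it was at the start of the episode above 0.03 m).
It fails at once if the heat sink is dropped: it falls free of the fingers faster than 0.5 m/s (a fall of more than about 13 mm) (linear speed of sink_ready above 0.5 m/s and contact force between the fingers and sink_ready below 0.05 N).
It also fails if it takes over 32 s, if anything falls off the work surface, if the arm or the gripper's body presses on something with over 40 N, if the wrist force passes 120 N, or if a joint passes its speed limit or range.

## Working session

There is one attempt and no reset: what is moved stays moved. The work goes in short steps, Python scripts to look and compute and a shell command to move; the robot and the scene stay as the last step left them, time stands still between calls to the robot, and variables do not carry over. Pictures are saved under pics/ and viewed, and the job is handed in when it is done.

```bash
ls; mkdir -p pics
python3 - <<'E'
from plant import *
import cv2
s=get_state();print(s)
for n in ["scene","top","wrist"]:
    c=read_camera(n);cv2.imwrite(f"pics/{n}0.png",c["frame"][...,::-1]);print(n,c["intrinsics"],c["R"],c["t"])
E
```

```text
pics
{'time': 0.0, 'qpos': array([ 1.12799863e+00,  2.87156503e-01,  1.57818583e+00, -1.75944822e-05,
        1.27857082e+00, -1.50018344e-01]), 'dq': array([ 4.28082012e-04,  7.61472502e-04,  3.71498018e-05,  1.57606216e-03,
       -2.04789174e-03, -1.04018749e-03]), 'joint_efforts': array([-5.09015408e-04, -4.05998254e+01, -2.92617077e+01, -1.33566555e-04,
        6.03321139e-03, -9.65547258e-06]), 'eef_pos': array([0.19468865, 0.64604652, 0.40334802]), 'tcp_rot': array([ 8.02685432e-01,  5.96401501e-01, -1.02032340e-03,  5.52444862e-04]), 'contact_force': array([-0.85714909,  0.54847509,  0.37876416]), 'wrist_torque': array([ 0.04520665, -0.00761873,  0.03201617]), 'opening': 1.0004410576458056}
scene [[509.19614385   0.         326.09650242]
 [  0.         509.19614385 193.99847765]
 [  0.           0.           1.        ]] [[ 0.3273706   0.94489171  0.00285426]
 [ 0.74103609 -0.25486552 -0.62121581]
 [-0.58625422  0.2054829  -0.78363433]] [-0.19462212 -0.34983008  1.45770066]
top [[413.03771256   0.         319.61541766]
 [  0.         413.03771256 198.51200632]
 [  0.           0.           1.        ]] [[ 0.01464003 -0.99945796  0.02948648]
 [-0.99519264 -0.01742085 -0.09637492]
 [ 0.09683637 -0.0279338  -0.99490825]] [-0.01352859  0.51493769  1.02340979]
wrist [[309.70691629   0.         318.66062383]
 [  0.         309.70691629 195.75560459]
 [  0.           0.           1.        ]] [[ 0.28745829  0.95778843 -0.00300955]
 [ 0.92147044 -0.27569842  0.27364688]
 [ 0.26126609 -0.08143527 -0.96182552]] [-0.67382836 -0.03724176  0.37872924]
```

View pics/scene0.png

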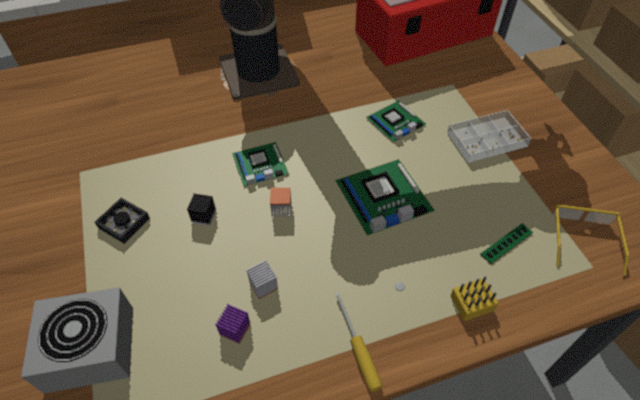

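View pics/top0.png

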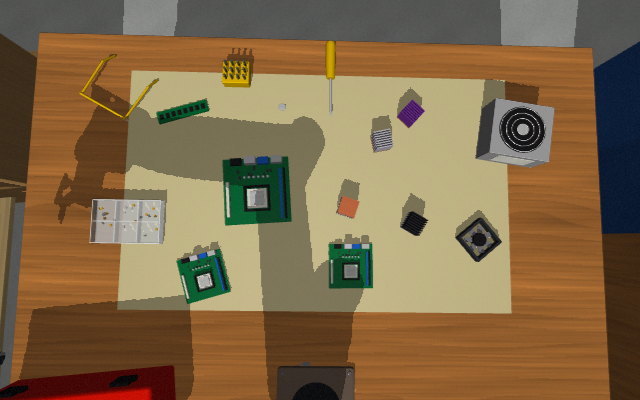

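View pics/wrist0.png

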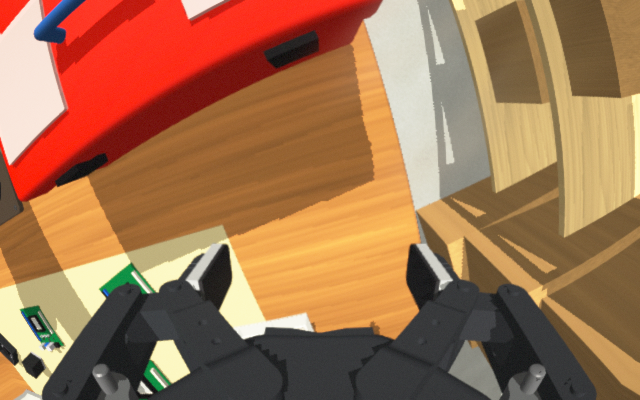

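The silver fins-up sink is at about (382,140) in the top view, the purple one at (410,112), the copper-up one at (347,207), and the black one at (414,223). The largest board's lid is at about (257,198). I'll enlarge these.

Run:
```python
import cv2,numpy as np
t=cv2.imread("pics/top0.png");s=cv2.imread("pics/scene0.png")
f=lambda im,x,y,w,h,k:cv2.resize(im[y:y+h,x:x+w],None,fx=k,fy=k,interpolation=cv2.INTER_CUBIC)
a=f(t,360,120,40,40,10);b=f(t,215,150,80,80,5)
cv2.imwrite("pics/z1.png",np.hstack([a,b]))
a=f(s,235,255,40,50,10)[:400];b=f(s,340,160,80,80,5)
a=f(s,240,257,40,44,9)[:396];b=f(s,340,156,88,88,5)[:396]
cv2.imwrite("pics/z2.png",np.hstack([a,b]))
```

```text
(no output)
```

View pics/z1.png

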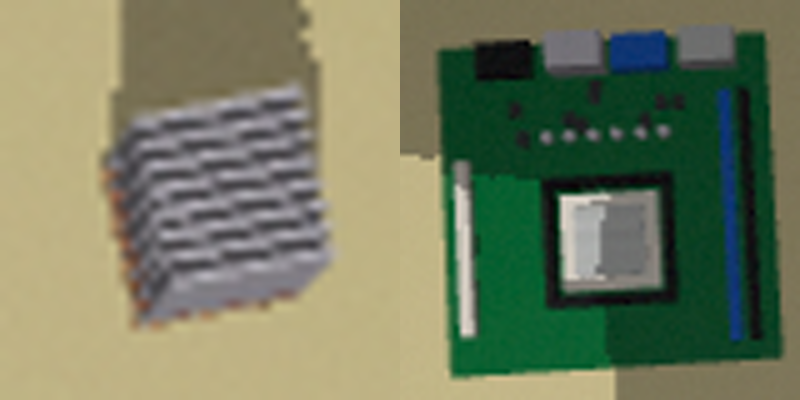

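View pics/z2.png

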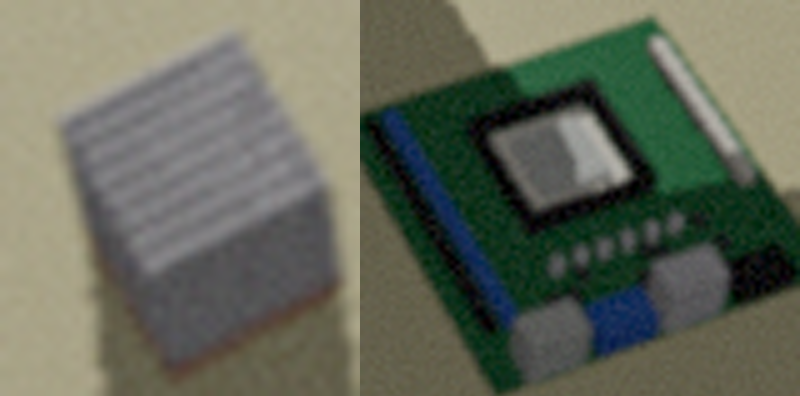

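```bash
cat > h.py <<'E'
import numpy as np
from scipy.spatial.transform import Rotation as Ro
def unproj(c,uv,z):
    uv=np.atleast_2d(uv).astype(float);K=c["intrinsics"]
    d=np.c_[(uv-K[:2,2])/K[0,0],np.ones(len(uv))]@c["R"]
    o=-c["R"].T@c["t"]
    return (o+d*((z-o[2])/d[:,2])[:,None])[:,:2]
def rep(n,P):
    P=np.array(P);e=np.roll(P,-1,0)-P
    print(n,"ctr",P.mean(0).round(4),"sides",np.linalg.norm(e,axis=1).round(4),"ang",(np.degrees(np.arctan2(e[:,1],e[:,0]))%90).round(1))
E
python3 - <<'E'
from h import *;from plant import *
t=read_camera("top");s=read_camera("scene")
a=np.array
rep("sinkT",unproj(t,a([(130,122),(300,85),(328,250),(160,270)])/10+[360,120]-.45,.052))
rep("sinkS",unproj(s,a([(240,30),(62,118),(150,270),(328,180)])/9+[240,257]-.45,.052))
F=a([(142,178),(270,172),(277,300),(148,306)])
rep("frameT",unproj(t,F/5+[215,150]-.4,.020))
rep("boardT",unproj(t,a([(40,48),(365,32),(382,358),(52,377)])/5+[215,150]-.4,.009))
rep("lidT",unproj(t,a([(160,196),(258,188),(263,286),(165,294)])/5+[215,150]-.4,.014))
rep("frameS",unproj(s,a([(470,123),(590,80),(653,185),(533,230)])/5+[340-72,156]-.4,.020))
rep("lidS",unproj(s,a([(487,138),(588,106),(637,180),(535,215)])/5+[340-72,156]-.4,.014))
print(unproj(t,[[347,207],[414,223],[410,112]],.05), get_state()["time"])
E
```

```text
sinkT ctr [ 0.6692 -0.1608] sides [0.0444 0.0429 0.0429 0.0386] ang [13.7  9.4  8.1 11.4]
sinkS ctr [ 0.6686 -0.1596] sides [0.0432 0.0431 0.0425 0.0432] ang [11.8 12.  11.6 11. ]
frameT ctr [0.5157 0.1551] sides [0.065  0.0656 0.0651 0.0654] ang [3.8 4.6 3.6 4.5]
boardT ctr [0.5356 0.1566] sides [0.1678 0.1695 0.1679 0.17  ] ang [4.  4.2 4.2 4.2]
lidT ctr [0.5152 0.1547] sides [0.0501 0.0505 0.0499 0.0504] ang [5.8 4.4 5.7 4.7]
frameS ctr [0.5189 0.1569] sides [0.0634 0.0676 0.0619 0.0676] ang [5.6 1.8 5.7 3.1]
lidS ctr [0.5178 0.1581] sides [0.0522 0.0485 0.0522 0.0494] ang [3.  4.3 4.  4.3]
[[ 0.49272347 -0.07273271]
 [ 0.45574475 -0.23962168]
 [ 0.73795859 -0.23149474]] 0.25
```

```bash
python3 -m jog '[{"rz":7},{"rz":7},{"rz":7},{"rz":7},{"rz":7},{"rz":7},{"rz":7},{"rz":7}]' 40; python3 -m jog '[{"rz":5.6},{},{}]'
cat >> h.py <<'E'
def go(tx,ty,tz,yaw=None):
    from plant import get_state
    s=get_state();R=Ro.from_quat(s["tcp_rot"]);M=R.as_matrix()
    print("t",s["time"],"pos",s["eef_pos"].round(4),"toolx yaw",np.degrees(np.arctan2(M[1,0],M[0,0])).round(2),"tilt xyz",M[:,2].round(4),"F",s["contact_force"].round(1),"open",round(s["opening"],3))
    d=M.T@(np.array([tx,ty,tz])-s["eef_pos"])*1000
    print("tool shift mm",d.round(1))
    if yaw is not None:
        T=Ro.from_matrix(np.c_[[np.cos(yaw),np.sin(yaw),0],[np.sin(yaw),-np.cos(yaw),0],[0,0,-1]])
        print("rotvec deg",np.degrees((R.inv()*T).as_rotvec()).round(2))
E
python3 -c "
from h import *
go(.669,-.160,.40,np.radians(11.6))"
```

```text
t 0.25 pos [0.1948 0.6462 0.4041] toolx yaw 73.22 tilt xyz [-5.e-04 -1.e-03 -1.e+00] F [1.  0.2 0.8] open 0.996
tool shift mm [-634.9  686.8    4.7]
rotvec deg [3.000e-02 6.000e-02 6.162e+01]$[0]: bad value
$[0]: bad value
```

```bash
python3 -m jog '[{"grip":0,"rz":7.0},{"grip":0,"rz":7.0},{"grip":0,"rz":7.0},{"grip":0,"rz":7.0},{"grip":0,"rz":7.0},{"grip":0,"rz":7.0},{"grip":0,"rz":7.0},{"grip":0,"rz":7.0}]' 40
```

```text
$[0]: bad value
```

```bash
python3 -m jog '[{"grip":0,"x":0,"y":0,"z":0,"rx":0,"ry":0,"rz":7}]' 40; python3 -m jog --help | head -20
```

```text
time: 0.33
eef_pos: [0.1947, 0.6462, 0.4043]
tcp_rot: [0.838, 0.546, -0.0, 0.0]
contact_force: [0.3, 0.2, 0.1]
opening: 1.001invalid input: not JSON, or not a number
```

```bash
python3 -m jog '[{"grip":0,"x":0,"y":0,"z":0,"rx":0,"ry":0,"rz":7},{"grip":0,"x":0,"y":0,"z":0,"rx":0,"ry":0,"rz":7},{"grip":0,"x":0,"y":0,"z":0,"rx":0,"ry":0,"rz":7},{"grip":0,"x":0,"y":0,"z":0,"rx":0,"ry":0,"rz":7},{"grip":0,"x":0,"y":0,"z":0,"rx":0,"ry":0,"rz":7},{"grip":0,"x":0,"y":0,"z":0,"rx":0,"ry":0,"rz":7},{"grip":0,"x":0,"y":0,"z":0,"rx":0,"ry":0,"rz":7},{"grip":0,"x":0,"y":0,"z":0,"rx":0,"ry":0,"rz":5.6}]'
python3 -c "
from h import *
go(.669,-.160,.40,np.radians(11.6))"
```

```text
time: 1.0
eef_pos: [0.1948, 0.6462, 0.4045]
tcp_rot: [0.995, 0.098, -0.0, 0.0]
contact_force: [-0.6, -0.3, -0.3]
opening: 1.001
t 1.0 pos [0.1948 0.6462 0.4045] toolx yaw 11.3 tilt xyz [-2.e-04 -4.e-04 -1.e+00] F [-0.6 -0.3 -0.3] open 1.001
tool shift mm [307.1 883.5   4.7]
rotvec deg [ 0.02  0.01 -0.3 ]
```

```bash
python3 -m jog '[{"grip":0,"x":12.8,"y":36.8,"z":0,"rx":0,"ry":0,"rz":0},{"grip":0,"x":12.8,"y":36.8,"z":0,"rx":0,"ry":0,"rz":0},{"grip":0,"x":12.8,"y":36.8,"z":0,"rx":0,"ry":0,"rz":0},{"grip":0,"x":12.8,"y":36.8,"z":0,"rx":0,"ry":0,"rz":0},{"grip":0,"x":12.8,"y":36.8,"z":0,"rx":0,"ry":0,"rz":0},{"grip":0,"x":12.8,"y":36.8,"z":0,"rx":0,"ry":0,"rz":0},{"grip":0,"x":12.8,"y":36.8,"z":0,"rx":0,"ry":0,"rz":0},{"grip":0,"x":12.8,"y":36.8,"z":0,"rx":0,"ry":0,"rz":0}]'; python3 -m jog '[{"grip":0,"x":12.8,"y":36.8,"z":0,"rx":0,"ry":0,"rz":0},{"grip":0,"x":12.8,"y":36.8,"z":0,"rx":0,"ry":0,"rz":0},{"grip":0,"x":12.8,"y":36.8,"z":0,"rx":0,"ry":0,"rz":0},{"grip":0,"x":12.8,"y":36.8,"z":0,"rx":0,"ry":0,"rz":0},{"grip":0,"x":12.8,"y":36.8,"z":0,"rx":0,"ry":0,"rz":0},{"grip":0,"x":12.8,"y":36.8,"z":0,"rx":0,"ry":0,"rz":0},{"grip":0,"x":12.8,"y":36.8,"z":0,"rx":0,"ry":0,"rz":0},{"grip":0,"x":12.8,"y":36.8,"z":0,"rx":0,"ry":0,"rz":0}]'
python3 -c "
from h import *
go(.669,-.160,.30,np.radians(11.6))"
```

```text
time: 1.67
eef_pos: [0.3548, 0.3768, 0.4048]
tcp_rot: [0.995, 0.101, 0.0, -0.0]
contact_force: [1.5, -0.6, -0.1]
opening: 1.002
time: 2.33
eef_pos: [0.5145, 0.1089, 0.4049]
tcp_rot: [0.995, 0.101, 0.0, -0.0]
contact_force: [1.2, 0.4, 0.7]
opening: 1.002
t 2.3333 pos [0.5145 0.1089 0.4049] toolx yaw 11.61 tilt xyz [ 5.e-04  1.e-04 -1.e+00] F [1.2 0.4 0.7] open 1.002
tool shift mm [ 97.1 294.5 105. ]
rotvec deg [-0.   -0.03  0.01]
```

```bash
python3 -m jog '[{"grip":0,"x":12,"y":36,"z":13,"rx":0,"ry":0,"rz":0},{"grip":0,"x":12,"y":36,"z":13,"rx":0,"ry":0,"rz":0},{"grip":0,"x":12,"y":36,"z":13,"rx":0,"ry":0,"rz":0},{"grip":0,"x":12,"y":36,"z":13,"rx":0,"ry":0,"rz":0},{"grip":0,"x":12,"y":36,"z":13,"rx":0,"ry":0,"rz":0},{"grip":0,"x":12,"y":36,"z":13,"rx":0,"ry":0,"rz":0},{"grip":0,"x":12,"y":36,"z":13,"rx":0,"ry":0,"rz":0},{"grip":0,"x":12,"y":36,"z":13,"rx":0,"ry":0,"rz":0}]'; python3 -m jog '[{"grip":0,"x":0,"y":0,"z":0,"rx":0,"ry":0,"rz":0},{"grip":0,"x":0,"y":0,"z":0,"rx":0,"ry":0,"rz":0}]'
python3 - <<'E'
from h import *;from plant import *;import cv2
go(.669,-.160,.189,np.radians(11.6))
c=read_camera("wrist");im=c["frame"][...,::-1].copy()
cv2.imwrite("pics/w1.png",im)
np.savez("w1.npz",**c)
E
```

```text
time: 3.0
eef_pos: [0.6667, -0.1537, 0.2998]
tcp_rot: [0.995, 0.101, -0.0, -0.0]
contact_force: [0.1, 0.2, 1.0]
opening: 0.998
time: 3.17
eef_pos: [0.6661, -0.1539, 0.2982]
tcp_rot: [0.995, 0.1, -0.002, -0.001]
contact_force: [0.4, 0.2, 0.5]
opening: 0.999
t 3.1667 pos [ 0.6661 -0.1539  0.2982] toolx yaw 11.45 tilt xyz [-0.0035  0.0015 -1.    ] F [0.4 0.2 0.5] open 0.999
tool shift mm [  2.    6.8 109.2]
rotvec deg [-0.13  0.18 -0.15]
```

View pics/w1.png

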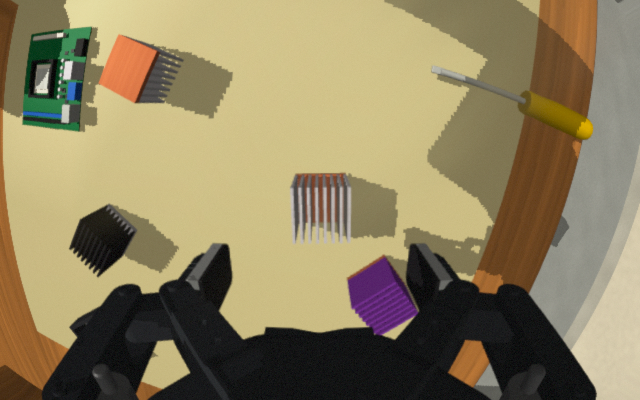

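The sink sits centred and square between the fingers (top edge from (291,243) to (352,243)). The purple one at (380,290) is clear of the right finger's path, so I'll go down.

```bash
python3 -m jog '[{"grip":0,"x":2,"y":6.5,"z":15,"rx":0,"ry":0,"rz":0},{"grip":0,"x":0,"y":0,"z":20,"rx":0,"ry":0,"rz":0},{"grip":0,"x":0,"y":0,"z":20,"rx":0,"ry":0,"rz":0},{"grip":0,"x":0,"y":0,"z":5,"rx":0,"ry":0,"rz":0},{"grip":0,"x":0,"y":0,"z":0,"rx":0,"ry":0,"rz":0},{"grip":0,"x":0,"y":0,"z":0,"rx":0,"ry":0,"rz":0}]'
python3 - <<'E'
from h import *
go(.669,-.160,.189,np.radians(11.6))
E
```

```text
time: 3.72
eef_pos: [0.6695, -0.1569, 0.242]
tcp_rot: [0.995, 0.102, 0.001, 0.0]
contact_force: [-0.0, 0.4, 0.3]
opening: 1.0
t 3.7167 pos [ 0.6695 -0.1569  0.242 ] toolx yaw 11.69 tilt xyz [ 1.1e-03 -3.0e-04 -1.0e+00] F [-0.   0.4  0.3] open 1.0
tool shift mm [-1.1  2.9 53. ]
rotvec deg [ 0.03 -0.06  0.09]
```

```bash
python3 -m jog '[{"grip":0,"x":-0.8,"y":2.5,"z":13,"rx":0,"ry":0,"rz":0},{"grip":0,"x":0,"y":0,"z":15,"rx":0,"ry":0,"rz":0},{"grip":0,"x":0,"y":0,"z":15,"rx":0,"ry":0,"rz":0},{"grip":0,"x":0,"y":0,"z":10,"rx":0,"ry":0,"rz":0},{"grip":0,"x":0,"y":0,"z":0,"rx":0,"ry":0,"rz":0},{"grip":0,"x":0,"y":0,"z":0,"rx":0,"ry":0,"rz":0}]'
python3 - <<'E'
from h import *;from plant import *;import cv2
go(.669,-.160,.189,np.radians(11.6))
c=read_camera("wrist");cv2.imwrite("pics/w2.png",c["frame"][...,::-1])
E
```

```text
time: 4.22
eef_pos: [0.6685, -0.1603, 0.1857]
tcp_rot: [0.995, 0.101, -0.002, -0.001]
contact_force: [0.3, 0.2, 0.1]
opening: 0.999
t 4.2167 pos [ 0.6685 -0.1603  0.1857] toolx yaw 11.62 tilt xyz [-0.0032  0.0013 -1.    ] F [0.3 0.2 0.1] open 0.999
tool shift mm [ 0.6 -0.2 -3.3]
rotvec deg [-0.11  0.16  0.02]
```

View pics/w2.png

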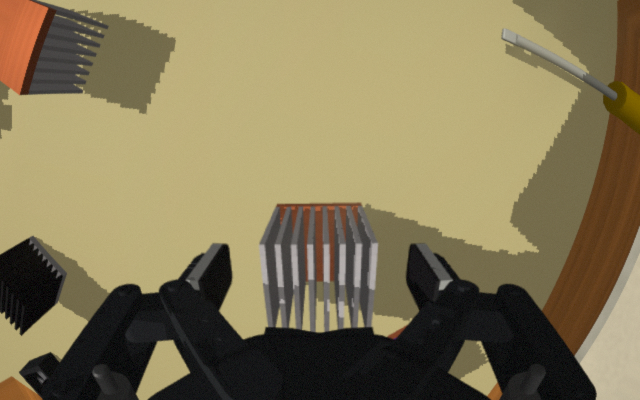

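```bash
python3 -m jog '[{"grip":0,"x":0,"y":0,"z":-3,"rx":0,"ry":0,"rz":0},{"grip":1,"x":0,"y":0,"z":0,"rx":0,"ry":0,"rz":0},{"grip":1,"x":0,"y":0,"z":0,"rx":0,"ry":0,"rz":0},{"grip":1,"x":0,"y":0,"z":0,"rx":0,"ry":0,"rz":0},{"grip":1,"x":0,"y":0,"z":0,"rx":0,"ry":0,"rz":0},{"grip":1,"x":0,"y":0,"z":0,"rx":0,"ry":0,"rz":0},{"grip":1,"x":0,"y":0,"z":0,"rx":0,"ry":0,"rz":0},{"grip":1,"x":0,"y":0,"z":0,"rx":0,"ry":0,"rz":0}]' 40;  python3 -m jog '[{"grip":1,"x":0,"y":0,"z":0,"rx":0,"ry":0,"rz":0},{"grip":1,"x":0,"y":0,"z":0,"rx":0,"ry":0,"rz":0}]'
python3 - <<'E'
from h import *;from plant import *;import cv2
go(.669,-.160,.189,np.radians(11.6))
E
```

```text
time: 4.93
eef_pos: [0.6694, -0.1607, 0.1916]
tcp_rot: [0.995, 0.101, 0.001, 0.0]
contact_force: [-0.6, 0.3, 3.1]
opening: 0.509
time: 5.1
eef_pos: [0.6694, -0.1606, 0.1915]
tcp_rot: [0.995, 0.101, 0.0, 0.0]
contact_force: [-1.2, 0.6, 5.5]
opening: 0.507
t 5.1 pos [ 0.6694 -0.1606  0.1915] toolx yaw 11.63 tilt xyz [ 1.e-03 -5.e-04 -1.e+00] F [-1.2  0.6  5.5] open 0.507
tool shift mm [-0.3 -0.7  2.5]
rotvec deg [ 0.04 -0.05  0.03]
```

```bash
python3 -m jog '[{"grip":1,"x":0,"y":0,"z":-5,"rx":0,"ry":0,"rz":0},{"grip":1,"x":0,"y":0,"z":-15,"rx":0,"ry":0,"rz":0},{"grip":1,"x":0,"y":0,"z":-20,"rx":0,"ry":0,"rz":0},{"grip":1,"x":0,"y":0,"z":-20,"rx":0,"ry":0,"rz":0},{"grip":1,"x":0,"y":0,"z":-20,"rx":0,"ry":0,"rz":0},{"grip":1,"x":0,"y":0,"z":-20,"rx":0,"ry":0,"rz":0},{"grip":1,"x":0,"y":0,"z":-10,"rx":0,"ry":0,"rz":0},{"grip":1,"x":0,"y":0,"z":0,"rx":0,"ry":0,"rz":0}]'
python3 - <<'E'
from h import *;from plant import *;import cv2
go(.517,.156,.30,np.radians(4.2))
c=read_camera("wrist");cv2.imwrite("pics/w3.png",c["frame"][...,::-1])
E
```

```text
time: 5.77
eef_pos: [0.6697, -0.1607, 0.3044]
tcp_rot: [0.995, 0.101, 0.003, 0.001]
contact_force: [0.6, -0.2, -1.8]
opening: 0.507
t 5.7667 pos [ 0.6697 -0.1607  0.3044] toolx yaw 11.63 tilt xyz [ 0.0055 -0.0021 -1.    ] F [ 0.6 -0.2 -1.8] open 0.507
tool shift mm [ -85.8 -341.     2.9]
rotvec deg [ 0.16 -0.29  7.43]
```

View pics/w3.png

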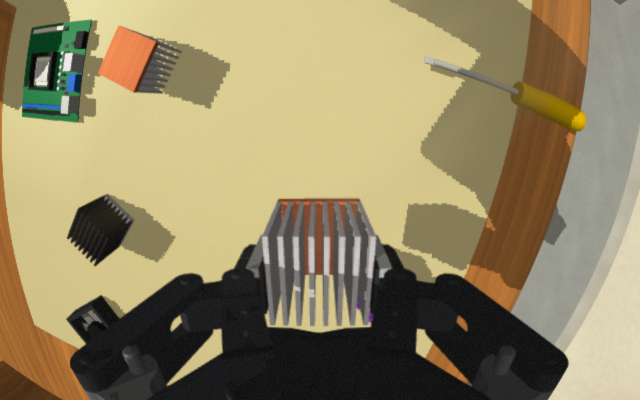

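The sink is held square between the pads, weight −1.8 N. I'll carry it to the frame.

```bash
python3 -m jog '[{"grip":1,"x":-4,"y":-16,"z":0,"rx":0,"ry":0,"rz":0},{"grip":1,"x":-8,"y":-32,"z":0,"rx":0,"ry":0,"rz":0},{"grip":1,"x":-8,"y":-32,"z":0,"rx":0,"ry":0,"rz":0},{"grip":1,"x":-8,"y":-32,"z":0,"rx":0,"ry":0,"rz":0},{"grip":1,"x":-8,"y":-32,"z":0,"rx":0,"ry":0,"rz":0},{"grip":1,"x":-8,"y":-32,"z":0,"rx":0,"ry":0,"rz":0},{"grip":1,"x":-8,"y":-32,"z":0,"rx":0,"ry":0,"rz":0},{"grip":1,"x":-8,"y":-32,"z":0,"rx":0,"ry":0,"rz":0}]';  python3 -m jog '[{"grip":1,"x":-8,"y":-32,"z":0,"rx":0,"ry":0,"rz":0},{"grip":1,"x":-8,"y":-32,"z":0,"rx":0,"ry":0,"rz":0},{"grip":1,"x":-8,"y":-32,"z":0,"rx":0,"ry":0,"rz":0},{"grip":1,"x":-2,"y":-7,"z":0,"rx":0,"ry":0,"rz":3.5},{"grip":1,"x":0,"y":0,"z":0,"rx":0,"ry":0,"rz":3.9},{"grip":1,"x":0,"y":0,"z":0,"rx":0,"ry":0,"rz":0},{"grip":1,"x":0,"y":0,"z":0,"rx":0,"ry":0,"rz":0}]'
python3 - <<'E'
from h import *;from plant import *;import cv2
go(.517,.156,.29,np.radians(4.2))
f=lambda im,x,y,w,h,k:cv2.resize(im[y:y+h,x:x+w],None,fx=k,fy=k,interpolation=cv2.INTER_CUBIC)
a=f(read_camera("top")["frame"][...,::-1],200,120,100,120,4)
b=f(read_camera("scene")["frame"][...,::-1],330,120,100,120,4)
cv2.imwrite("pics/p4.png",np.hstack([a,b]))
c=read_camera("wrist");cv2.imwrite("pics/w4.png",c["frame"][...,::-1])
E
```

```text
time: 6.48
eef_pos: [0.5602, 0.0638, 0.2985]
tcp_rot: [0.995, 0.101, -0.002, -0.0]
contact_force: [0.4, 0.2, -2.1]
opening: 0.514
time: 7.07
eef_pos: [0.5151, 0.1582, 0.2992]
tcp_rot: [0.999, 0.038, -0.001, 0.0]
contact_force: [-0.3, -0.5, -1.4]
opening: 0.508
t 7.0667 pos [0.5151 0.1582 0.2992] toolx yaw 4.34 tilt xyz [-2.7e-03 -4.0e-04 -1.0e+00] F [-0.3 -0.5 -1.4] open 0.508
tool shift mm [1.7 2.3 9.2]
rotvec deg [0.01 0.16 0.14]
```

View pics/w4.png

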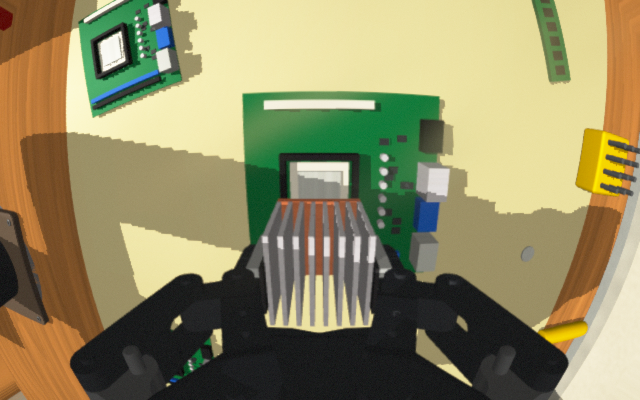

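View pics/p4.png

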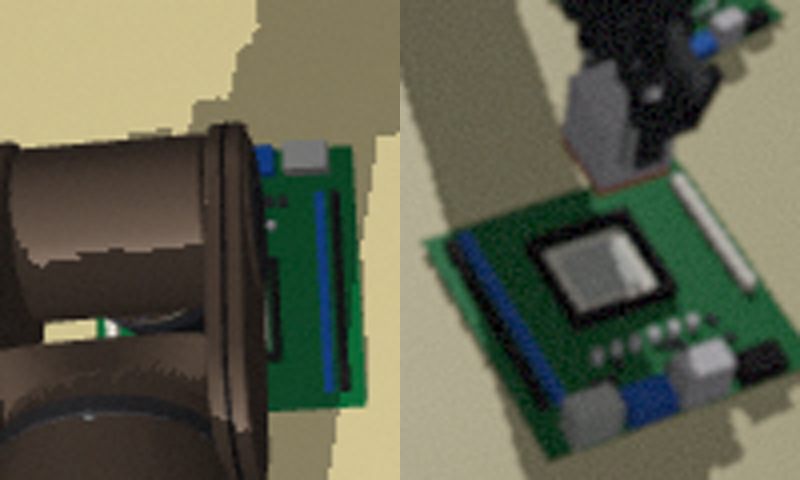

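```bash
python3 -m jog '[{"grip":1,"x":1.5,"y":2,"z":10,"rx":0,"ry":0,"rz":0},{"grip":1,"x":0,"y":0,"z":16,"rx":0,"ry":0,"rz":0},{"grip":1,"x":0,"y":0,"z":16,"rx":0,"ry":0,"rz":0},{"grip":1,"x":0,"y":0,"z":16,"rx":0,"ry":0,"rz":0},{"grip":1,"x":0,"y":0,"z":5,"rx":0,"ry":0,"rz":0},{"grip":1,"x":0,"y":0,"z":0,"rx":0,"ry":0,"rz":0},{"grip":1,"x":0,"y":0,"z":0,"rx":0,"ry":0,"rz":0}]'
python3 - <<'E'
from h import *;from plant import *;import cv2
go(.517,.156,.2055,np.radians(4.2))
f=lambda im,x,y,w,h,k:cv2.resize(im[y:y+h,x:x+w],None,fx=k,fy=k,interpolation=cv2.INTER_CUBIC)
b=f(read_camera("scene")["frame"][...,::-1],330,130,100,110,5)
cv2.imwrite("pics/p5.png",b)
c=read_camera("wrist");cv2.imwrite("pics/w5.png",f(c["frame"][...,::-1],230,80,200,150,4))
E
```

```text
time: 7.8
eef_pos: [0.5176, 0.156, 0.2375]
tcp_rot: [0.999, 0.037, -0.0, 0.0]
contact_force: [-0.2, 0.4, -1.1]
opening: 0.508
t 7.8 pos [0.5176 0.156  0.2375] toolx yaw 4.21 tilt xyz [-5.e-04 -1.e-04 -1.e+00] F [-0.2  0.4 -1.1] open 0.508
tool shift mm [-0.6 -0.1 32. ]
rotvec deg [0.   0.03 0.01]
```

View pics/w5.png

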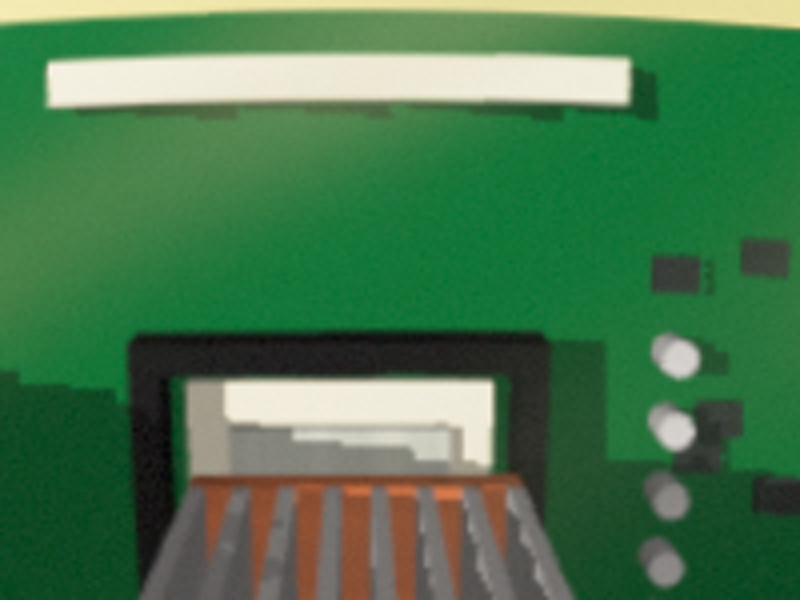

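View pics/p5.png

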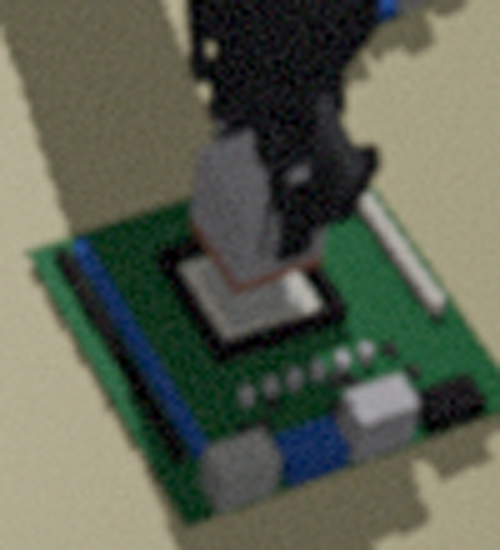

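Run:
```python
from h import *;from plant import *
c=read_camera("wrist");K=c["intrinsics"];M=Ro.from_quat(get_state()["tcp_rot"]).as_matrix();p=get_state()["eef_pos"]
o=-c["R"].T@c["t"]
def un(u,v,z):
    a=(np.array([u,v])/4+[230,80]-.375-K[:2,2]);r=np.hypot(*a);th=r/K[0,0]
    d=c["R"].T@np.r_[a/r*np.sin(th),np.cos(th)]
    X=o+d*(z-o[2])/d[2]; print(X.round(4),"tool mm",((M.T@(X-p))*1000).round(1))
un(188,482,.046);un(525,482,.046);print()
un(130,340,.020);un(549,336,.020);un(170,376,.020);un(513,376,.020);print()
un(187,380,.014);un(495,380,.014);print()
```

```text
[0.4947 0.175  0.046 ] tool mm [-22.3 -20.5 192.9]
[0.5408 0.1785 0.046 ] tool mm [ 24.  -20.5 193. ]

[0.4816 0.1893 0.02  ] tool mm [-34.3 -35.7 218.8]
[0.5464 0.1947 0.02  ] tool mm [ 30.6 -36.3 219. ]
[0.4882 0.184  0.02  ] tool mm [-28.2 -29.9 218.9]
[0.5414 0.1879 0.02  ] tool mm [ 25.2 -29.9 219. ]

[0.4901 0.1822 0.014 ] tool mm [-26.4 -28.  224.9]
[0.5395 0.1859 0.014 ] tool mm [ 23.1 -28.  225. ]
```

The frame centre lies about 2.4 mm toward −x and 2–4 mm toward −y of the sink in the tool axes, so I'll correct and then lower slowly.

```bash
python3 -m jog '[{"grip":1,"x":-2.4,"y":-2.2,"z":0,"rx":0,"ry":0,"rz":0},{"grip":1,"x":0,"y":0,"z":6,"rx":0,"ry":0,"rz":0},{"grip":1,"x":0,"y":0,"z":6,"rx":0,"ry":0,"rz":0},{"grip":1,"x":0,"y":0,"z":6,"rx":0,"ry":0,"rz":0},{"grip":1,"x":0,"y":0,"z":5,"rx":0,"ry":0,"rz":0},{"grip":1,"x":0,"y":0,"z":3,"rx":0,"ry":0,"rz":0},{"grip":1,"x":0,"y":0,"z":0,"rx":0,"ry":0,"rz":0},{"grip":1,"x":0,"y":0,"z":0,"rx":0,"ry":0,"rz":0}]'
python3 - <<'E'
from h import *;from plant import *;import cv2
go(.5155,.1575,.2055,np.radians(4.2))
f=lambda im,x,y,w,h,k:cv2.resize(im[y:y+h,x:x+w],None,fx=k,fy=k,interpolation=cv2.INTER_CUBIC)
b=f(read_camera("scene")["frame"][...,::-1],340,140,80,90,5)[:450]
c=read_camera("wrist");a=f(c["frame"][...,::-1],270,130,130,150,3)[:450]
cv2.imwrite("pics/p6.png",np.hstack([a,b]))
E
```

```text
time: 8.62
eef_pos: [0.5148, 0.1582, 0.2113]
tcp_rot: [0.999, 0.037, -0.0, 0.0]
contact_force: [-0.3, -0.9, -2.4]
opening: 0.506
t 8.6167 pos [0.5148 0.1582 0.2113] toolx yaw 4.22 tilt xyz [-8.e-04 -1.e-04 -1.e+00] F [-0.3 -0.9 -2.4] open 0.506
tool shift mm [0.7 0.8 5.8]
rotvec deg [0.   0.05 0.02]
```

View pics/p6.png

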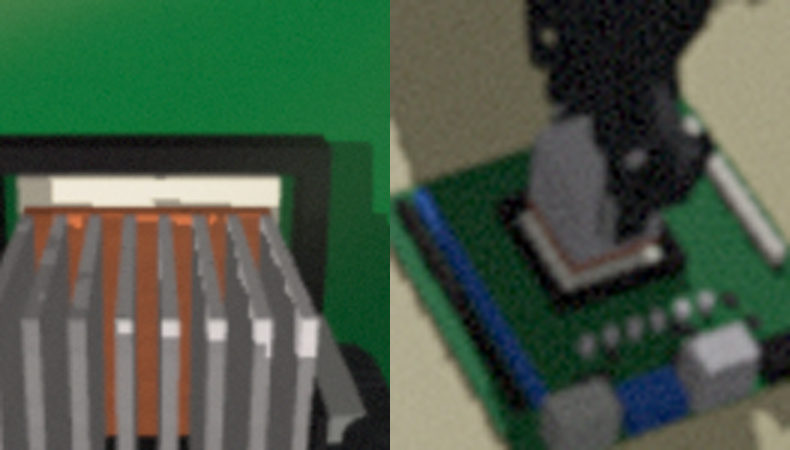

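```bash
python3 -m jog '[{"grip":1,"x":0.5,"y":0.3,"z":2,"rx":0,"ry":0,"rz":0},{"grip":1,"x":0,"y":0,"z":2,"rx":0,"ry":0,"rz":0},{"grip":1,"x":0,"y":0,"z":1,"rx":0,"ry":0,"rz":0},{"grip":1,"x":0,"y":0,"z":0,"rx":0,"ry":0,"rz":0},{"grip":1,"x":0,"y":0,"z":0,"rx":0,"ry":0,"rz":0}]'
python3 -m jog '[{"grip":1,"x":0,"y":0,"z":1,"rx":0,"ry":0,"rz":0},{"grip":1,"x":0,"y":0,"z":0,"rx":0,"ry":0,"rz":0},{"grip":1,"x":0,"y":0,"z":0,"rx":0,"ry":0,"rz":0}]'
```

```text
time: 9.13
eef_pos: [0.5153, 0.158, 0.2066]
tcp_rot: [0.999, 0.037, -0.0, 0.0]
contact_force: [0.8, -0.2, -1.7]
opening: 0.511
time: 9.38
eef_pos: [0.5153, 0.158, 0.2057]
tcp_rot: [0.999, 0.037, -0.0, 0.0]
contact_force: [-0.2, 0.5, -1.9]
opening: 0.511
```

```bash
python3 -m jog '[{"grip":1,"x":0,"y":0,"z":1,"rx":0,"ry":0,"rz":0},{"grip":1,"x":0,"y":0,"z":0,"rx":0,"ry":0,"rz":0},{"grip":1,"x":0,"y":0,"z":0,"rx":0,"ry":0,"rz":0}]'
python3 - <<'E'
from h import *;from plant import *;import cv2
f=lambda im,x,y,w,h,k:cv2.resize(im[y:y+h,x:x+w],None,fx=k,fy=k,interpolation=cv2.INTER_CUBIC)
b=f(read_camera("scene")["frame"][...,::-1],340,140,80,90,5)[:450]
c=read_camera("wrist");a=f(c["frame"][...,::-1],270,130,130,150,3)[:450]
cv2.imwrite("pics/p7.png",np.hstack([a,b]))
E
```

```text
time: 9.63
eef_pos: [0.5155, 0.158, 0.2055]
tcp_rot: [0.999, 0.037, -0.0, 0.0]
contact_force: [-3.7, -0.9, 5.1]
opening: 0.511
```

View pics/p7.png

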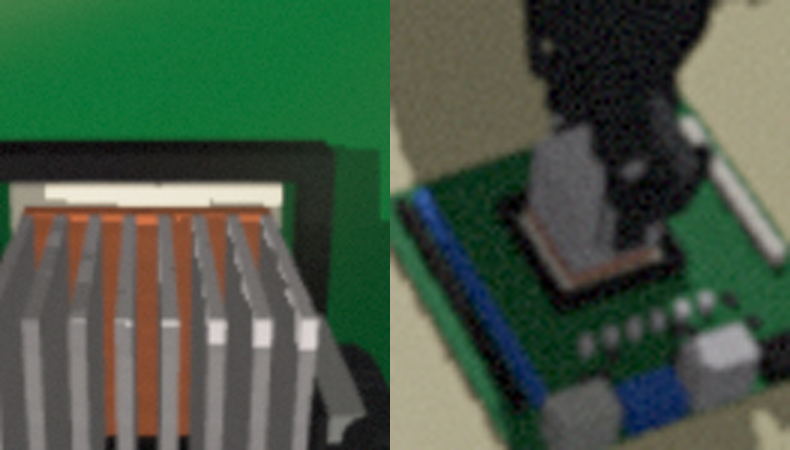

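Contact is at the expected height (force up to 5 N at TCP z 0.2055) with the copper inside the frame, so I'll release.

```bash
python3 -m jog '[{"grip":0.4,"x":0,"y":0,"z":0,"rx":0,"ry":0,"rz":0},{"grip":0.3,"x":0,"y":0,"z":0,"rx":0,"ry":0,"rz":0},{"grip":0.15,"x":0,"y":0,"z":0,"rx":0,"ry":0,"rz":0},{"grip":0.1,"x":0,"y":0,"z":0,"rx":0,"ry":0,"rz":0},{"grip":0.1,"x":0,"y":0,"z":0,"rx":0,"ry":0,"rz":0},{"grip":0.1,"x":0,"y":0,"z":0,"rx":0,"ry":0,"rz":0}]'
python3 - <<'E'
from h import *;from plant import *;import cv2
f=lambda im,x,y,w,h,k:cv2.resize(im[y:y+h,x:x+w],None,fx=k,fy=k,interpolation=cv2.INTER_CUBIC)
b=f(read_camera("scene")["frame"][...,::-1],340,140,80,90,5)[:450]
c=read_camera("wrist");a=f(c["frame"][...,::-1],270,130,130,150,3)[:450]
cv2.imwrite("pics/p8.png",np.hstack([a,b]))
E
```

```text
time: 10.23
eef_pos: [0.5153, 0.158, 0.2046]
tcp_rot: [0.999, 0.037, 0.0, -0.0]
contact_force: [0.2, 0.7, -0.4]
opening: 0.907
```

View pics/p8.png

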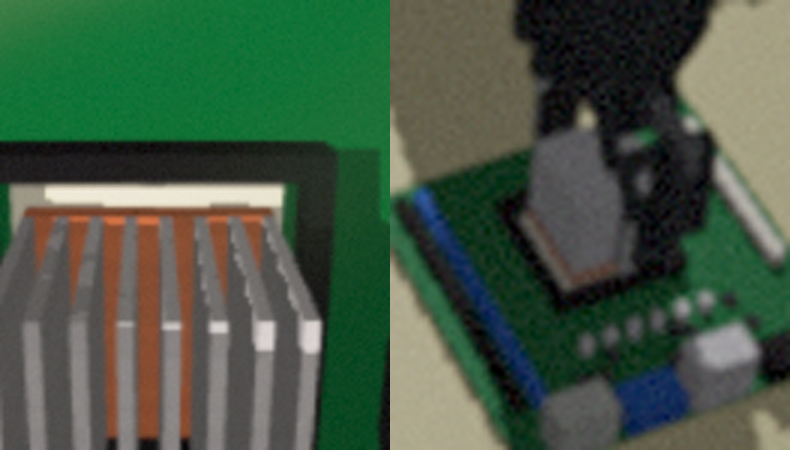

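The fingers are clear and the sink stands. I'll retreat up, then sideways for a view from above.

```bash
python3 -m jog '[{"grip":0.1,"x":0,"y":0,"z":-5,"rx":0,"ry":0,"rz":0},{"grip":0.1,"x":0,"y":0,"z":-15,"rx":0,"ry":0,"rz":0},{"grip":0.1,"x":0,"y":0,"z":-25,"rx":0,"ry":0,"rz":0},{"grip":0,"x":0,"y":0,"z":-30,"rx":0,"ry":0,"rz":0},{"grip":0,"x":0,"y":0,"z":-35,"rx":0,"ry":0,"rz":0},{"grip":0,"x":0,"y":0,"z":-35,"rx":0,"ry":0,"rz":0},{"grip":0,"x":0,"y":0,"z":-30,"rx":0,"ry":0,"rz":0},{"grip":0,"x":0,"y":0,"z":-15,"rx":0,"ry":0,"rz":0}]'
python3 -m jog '[{"grip":0,"x":0,"y":-30,"z":0,"rx":0,"ry":0,"rz":0},{"grip":0,"x":0,"y":-35,"z":0,"rx":0,"ry":0,"rz":0},{"grip":0,"x":0,"y":-35,"z":0,"rx":0,"ry":0,"rz":0},{"grip":0,"x":0,"y":-35,"z":0,"rx":0,"ry":0,"rz":0},{"grip":0,"x":0,"y":-35,"z":0,"rx":0,"ry":0,"rz":0},{"grip":0,"x":0,"y":-35,"z":0,"rx":0,"ry":0,"rz":0},{"grip":0,"x":0,"y":-15,"z":0,"rx":0,"ry":0,"rz":0},{"grip":0,"x":0,"y":0,"z":0,"rx":0,"ry":0,"rz":0}]'
python3 - <<'E'
from h import *;from plant import *;import cv2
f=lambda im,x,y,w,h,k:cv2.resize(im[y:y+h,x:x+w],None,fx=k,fy=k,interpolation=cv2.INTER_CUBIC)
t=read_camera("top")["frame"][...,::-1]
b=f(read_camera("scene")["frame"][...,::-1],345,150,80,80,5)
cv2.imwrite("pics/p9.png",np.hstack([f(t,217,155,80,80,5),b]));cv2.imwrite("pics/t9.png",t)
E
```

```text
time: 11.0
eef_pos: [0.5158, 0.1581, 0.4004]
tcp_rot: [0.999, 0.037, 0.004, -0.0]
contact_force: [0.2, -0.7, 0.2]
opening: 0.999
time: 11.67
eef_pos: [0.4983, 0.38, 0.3949]
tcp_rot: [0.999, 0.039, 0.0, -0.0]
contact_force: [-1.0, -0.1, 0.2]
opening: 1.0
```

View pics/p9.png

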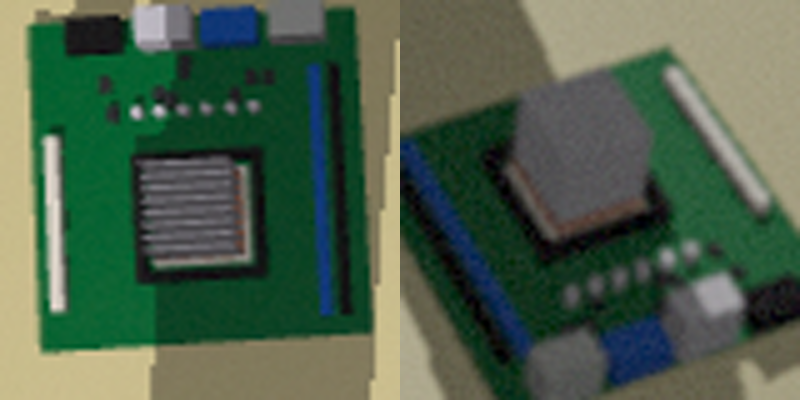

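View pics/t9.png

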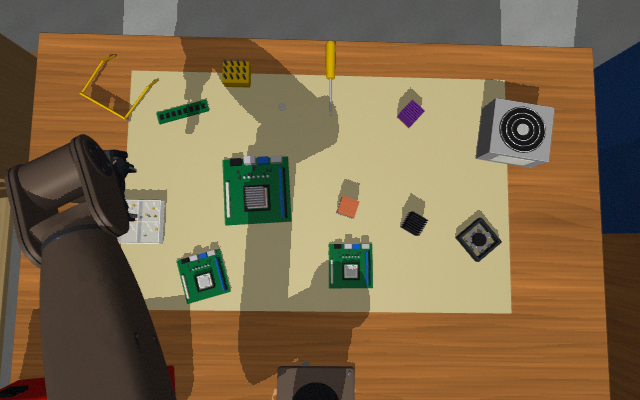

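Run:
```python
from h import *;from plant import *
t=read_camera("top");a=np.array
rep("sink",unproj(t,a([(138,162),(236,155),(242,251),(145,259)])/5+[217,155]-.4,.066))
rep("frame",unproj(t,a([(131,156),(260,149),(267,275),(138,283)])/5+[217,155]-.4,.020))
print(get_state()["time"])
```

```text
sink ctr [0.5146 0.1538] sides [0.0476 0.0471 0.0469 0.0475] ang [5.2 5.1 5.7 5.9]
frame ctr [0.5148 0.1552] sides [0.0655 0.0645 0.0651 0.0649] ang [4.2 4.7 4.5 5. ]
11.8167
```

The sink is within 2 mm and about 1° of the frame, and the other two sinks are at their original pixels. I'm handing it in.

```bash
python3 -c "
from plant import *
print(sign_off())"
```

```text
the job is handed in; nothing more can be done
None
```

The silver fins-up heat sink is in the largest board's frame, copper face down on the processor, and I handed the job in at about 12 s of the 32 s allowed. I lowered it until it touched the lid (about 5 N upward, at the expected height), then opened the fingers and backed the arm well clear.

**Placement:** in the last top view the sink's centre is about 1.5 mm from the frame's and square to it within about 1°. It looks upright in both the top and scene views. I didn't measure its height separately after release.

**Other heat sinks:** the copper-up and black ones are at the same pixels as at the start.

**Disagreements:**
- The cameras differed by 2–4 mm on the frame's position, so I aimed between them. That is inside the 6 mm gap on each side.
- My final corner readings made the sink about 47 mm wide instead of 44, which is pixel-reading error.
- My first few move commands were refused because every row needs all seven keys. Nothing moved.

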